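# Gauge the inside depth of the open lotion dispenser

## Task

The dip tube of the new lotion pump has to be cut to suit the dispenser that still has no pump. Take the depth gauge from the bamboo stand, rest its crosspiece squarely across that dispenser's rim and slide its rod gently down until it stands on the bottom inside; then draw the gauge out and hang it back in the slot of the stand with that setting undisturbed, leaving the other things where they are.

Things in the scene. Friction and masses are not known exactly. Their poses are not given: they have to be found in the camera images.
- gauge: depth gauge: its aluminium crosspiece, 80 mm long (its y), 24 mm wide (its x), 14 mm thick; origin at the centre of the crosspiece's underside, z up towards the grip. A steel rod 8 mm thick slides upright through the middle of it; gauge and rod weigh about 0.14 kg. At the start it hangs upright in the stand's slot, crosspiece on top of the stand, its y along the stand's y
- gauge_rod (a joint): how far the gauge's rod sticks out below the underside of the crosspiece (m): 0 = rod tip flush with the underside, at most 0.108. The rod slides stiffly: it takes about 3 N to move it either way, and it stays where it is left; its own weight does not move it. At the start it sticks out 20 to 35 mm. Its nylon tip must not be pressed on the glazed bottom with over 60 N, or the glaze chips
- gauge_grip (a point): middle of the black grip on top of the rod, a block 24 mm (gauge's y) by 16 mm (gauge's x) by 44 mm tall, rigid with the rod, with a round finger guard 32 mm across and 4 mm thick at its foot. The point lies 155 mm above the rod's tip; the grip reaches 21 mm above it and down to the guard, 23 mm below it. Pinch it across its 16 mm
- dispenser: open dispenser, fixed: grey stoneware pot 80 mm across in a steel foot ring 90 mm across; neck 34 mm across outside, 26 mm inside, no pump on it; rim 110 mm above the sill. Origin at the centre of its underside, z up. Its foot is of unknown thickness: the bottom inside (inner_base in the rules, its place not given) lies 76 to 100 mm below the rim, different every time
- dispenser_mouth (a point): centre of the open dispenser's mouth, in the plane of the rim
- dispenser_pumped: the other dispenser, same pot with a black pump fitted, 162 mm tall, its spout reaching 52 mm from the axis along its -x; fixed; origin at the centre of its underside
- stand: bamboo toothbrush stand, fixed: base 85 mm (x) by 160 mm (y), 10 mm thick; top plate 70 mm (x) by 160 mm (y), from 108 to 120 mm above the sill, on an end post at each side (y = -70 and +70 mm); open below the plate. Origin at the centre of its underside. A slot 16 mm wide (y) runs from the front edge of the top plate (x = -35 mm) back to x = -3 mm, right through the plate and open to the front (-x)
- stand_slot (a point): where the gauge hangs: the middle of the slot, at the top face of the stand's plate, 19 mm behind its front edge; the rod hangs down through it and the crosspiece lies across it on the plate
- new_pump: bystander: new black pump with its dip tube lying on the sill, 195 mm long; origin under the middle of the pump, tube along its x
- mirror: bystander: plastic mirror open on its folding stand, 130 mm wide, 175 mm tall; origin under its foot
- soap_box: bystander: yellow soap box with snap lid, 103 by 72 mm, 36 mm tall; origin under its centre
- nail_file: bystander: steel nail file lying flat, 160 mm long (its x); origin near its middle
- lotion_tube: bystander: closed lotion tube lying flat, 171 mm long (its x), 35 mm tall; origin near its middle
- toothbrush: bystander: bamboo toothbrush lying flat, 187 mm long (its x); origin near its middle
- tumbler: bystander: glass tumbler, 72 mm across, 95 mm tall; origin under its centre
Mind the look-alikes: they are no part of the job. Leave any green look-alike of the gauge alone.

How it is judged:
By the outcome, as a careful person would: the job done as asked, in the order asked, and still so for the second after the job is handed in, with the robot touching nothing.
It also fails if it takes over 56 s, if anything falls off the work surface, if the arm or the gripper's body presses on something with over 40 N, if the wrist force passes 120 N, or if a joint passes its speed limit or range.

## Robot

A 6-joint arm with a two-finger parallel gripper is mounted at the origin on the work surface. World frame = base frame: x ahead of the robot, y to its left, z up, the work surface at z = 0. Lengths are in m, angles in degrees, forces in N, time in s.
With the tool pointing down it reaches from about 0.325 to 0.75 m from the base axis. Payload 7.6 kg.
Tool frame: the origin (TCP) lies midway between the tips of the shut fingers; the grasp point (between the pads) lies 19 mm behind it; z points along the fingers, y is the line along which they close (so a half turn about z gives the same grasp; the last joint's range is limited). The gripper opens to 85 mm and grips with 20 to 120 N. Pads are 22 mm wide; open, the fingers measure 114 mm over their backs; the gripper's body (76 mm by 85 mm) begins 54 mm behind the grasp point. The pads swing forward as they close: fully open they stand 13 mm farther back than shut.
Start: joints at [-73.127, 2.991, 80.254, -0, 96.75, -4.028], TCP at [0.187, -0.49, 0.231] pointing down, gripper open.
Joint ranges: [-166.34, 166.34], [-52.06, 124.39], [6.96, 135.62], [-60.46, 240.46], [14.63, 156.25], [-167.68, 167.68]. Speed limits (degrees/s): [147.25, 147.25, 172.46, 180, 180, 180].

## Interface

Orientations are given as a 3x3 rotation matrix whose columns are the frame's x, y, z axes.
In Python, from bench import sensors, cams, ticket gives the robot as it stands. The module is installed in compiled form; this text tells all that it offers.
- The arm moves only by the tool move_arm, never from a script. Its argument "increments" is one flat list of numbers, 6 for each row, row after row: the shift along the tool's x, y, z scaled (see below), then the turn, a rotation vector about the tool's x, y, z scaled (see below). A call has 1 to 5 rows; each row is the pose to reach, as a shift and turn from the pose commanded when the call began, along the tool's axes at that moment, turning the shorter way round; what a row does not reach only later rows make up. The controller multiplies each number of a shift by 0.25 m and each number of a turn by pi rad. A row lasts 1/10 s, in which the tool goes at most 50 mm and 8.59 degrees, less where a joint would pass 70% of its speed; a pose out of reach is approached as far as the arm can. A call with a number of a shift or a turn outside -1 to 1 is refused whole. A call with a gripper value outside its range is refused whole. "fingers" is the finger opening in mm, from 0 to 85.4, set as the call begins (left out, the last holds). The fingers move at their own pace and stop on an object; "squeeze" is the grip in N (left out, the last holds). Time passes only in rows, so rows that repeat a pose let the fingers close. It gives the time, the measured TCP pose, the force, the opening and the grip force at its end, in the units of the state.
- sensors.get_state(): the state, without advancing time (a new reading comes with each control period).
- cams.snapshot(name): name is "scene" or "top" or "wrist"; returns (picture, depth): 384x512x3 uint8, red, green, blue; 384x512 float32, m along the optical axis (not along the pixel's ray), 0 where there is no reading.
- cams.camera_model(name): a dict with "fx", "fy", "cx", "cy" (pixels), "dist" ([k1, k2, p1, p2, k3] as OpenCV has them; the pictures are not rectified), "R" (3x3) and "t" (3): a world point X has camera coordinates R X + t; the wrist camera has in their place "hand_eye" (4x4, takes a point from camera to tool coordinates, whose origin is the TCP and whose axes are the flange's). Camera axes: x right, y down, z forward; pixel columns grow to the right and rows downward; lengths in m; the calibration is good to about 2 mm. A picture is of the moment at which its call begins: read the wrist's pose just before it. camera_model takes no time and is no camera call.
- ticket.close_job(): hands the job in; it is judged then, once.
The state is a dict: "time_s": time; "joint_pos": joint angles; "joint_velocities": joint speeds; "effort": joint torques, N m; "eef_pos": TCP position; "eef_rot": TCP orientation; "wrist_force": force on the tool from outside, world axes, zero at the start; "ft_torque": the same for the moment, N m; "width": finger opening in m; "grasp_force": force on a finger pad.
Only numpy, scipy, OpenCV 4.12 (cv2) and the standard library are available. Lean on these libraries where they do the work, as an engineer would, in place of code of your own. Each camera call takes 0.05 s, during which the arm holds its last target. There are 200 camera calls.

## Working session

There is one attempt and no reset: what is moved stays moved. The work goes in short steps, Python scripts to look and compute and a tool call to move; the robot and the scene stay as the last step left them, time stands still between calls to the robot, and variables do not carry over. Pictures are saved under pics/ and viewed, at most 10 in all, crops included, and the job is handed in when it is done.

Besides the shell and the picture viewer there is one more tool, called by a JSON object that holds its "api" and its "payload", one argument or row to a line. move_arm: Moves the arm, as the interface text tells. Its arguments: {"type":"object","properties":{"increments":{"type":"array"},"fingers":{"type":"number"},"squeeze":{"type":"number"}},"required":["increments"]}

```bash
mkdir -p pics
cat > h.py <<'E'
import numpy as np,cv2
from bench import sensors,cams,ticket
def snap(n,f=None):
    p,d=cams.snapshot(n); 
    if f: cv2.imwrite('pics/'+f,p[:,:,::-1])
    return p,d
def cm(n):
    m=cams.camera_model(n); K=np.array([[m['fx'],0,m['cx']],[0,m['fy'],m['cy']],[0,0,1]]); return m,K,np.array(m['dist'],float)
def pose(n,st=None):
    m,K,D=cm(n)
    if 'R' in m: R=np.array(m['R']);t=np.array(m['t']).ravel(); return R.T,-R.T@t,K,D
    st=st or sensors.get_state(); H=np.array(m['hand_eye']);Re=np.array(st['eef_rot']);
    return Re@H[:3,:3],Re@H[:3,3]+np.array(st['eef_pos']),K,D
def cloud(n,d,st=None):
    R,c,K,D=pose(n,st); h,w=d.shape
    uv=np.stack(np.meshgrid(np.arange(w),np.arange(h)),-1).reshape(-1,1,2).astype(float)
    xy=cv2.undistortPoints(uv,K,D).reshape(h,w,2)
    P=np.dstack([xy*d[...,None],d])@R.T+c; P[d==0]=np.nan; return P
def ray(n,uv,z,st=None):
    R,c,K,D=pose(n,st); xy=cv2.undistortPoints(np.array(uv,float).reshape(-1,1,2),K,D).reshape(-1,2)
    v=np.c_[xy,np.ones(len(xy))]@R.T; return c+v*((z-c[2])/v[:,2])[:,None]
E
python3 - <<'E'
from h import *
s=sensors.get_state();print({k:np.round(v,3) for k,v in s.items()})
for n in('scene','top'):
    p,d=snap(n,n+'0.png');R,c,K,D=pose(n);print(n,c.round(3),R.round(2).tolist())
    np.savez(n+'0.npz',p=p,d=d)
E
```

```text
{'time_s': np.float64(0.0), 'joint_pos': array([-7.3128e+01,  3.0270e+00,  8.0311e+01, -2.0000e-03,  9.6752e+01,
       -4.0290e+00]), 'joint_velocities': array([-0.073, -0.002, -0.005,  0.081, -0.06 ,  0.107]), 'effort': array([ 1.0000e-03, -3.8167e+01, -3.6019e+01, -0.0000e+00,  6.0000e-03,
        0.0000e+00]), 'eef_pos': array([ 0.187, -0.49 ,  0.23 ]), 'eef_rot': array([[ 0.934,  0.357, -0.   ],
       [ 0.357, -0.934,  0.001],
       [ 0.   , -0.002, -1.   ]]), 'wrist_force': array([-0.713,  0.167, -0.075]), 'ft_torque': array([ 0.009, -0.012,  0.028]), 'grasp_force': np.float64(0.0), 'width': np.float64(0.085)}
scene [1.258 0.311 0.958] [[-0.45, 0.62, -0.64], [0.89, 0.31, -0.33], [0.0, -0.72, -0.69]]
top [ 0.316 -0.042  1.234] [[-0.05, -0.97, 0.23], [-1.0, 0.05, -0.01], [-0.0, -0.23, -0.97]]
```

View pics/scene0.png

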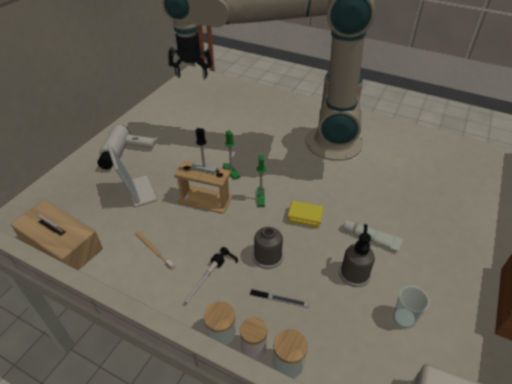

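View pics/top0.png

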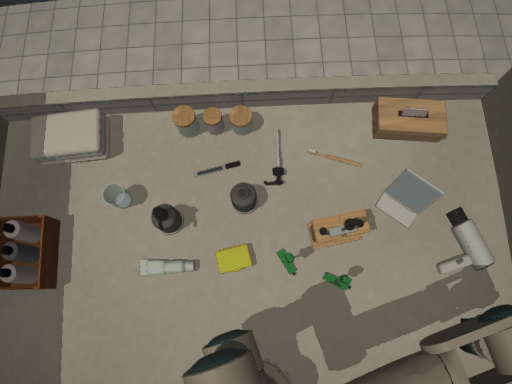

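The scene view shows the gauge in the stand (grip at 201,136; plate at 203,172) and the open dispenser at (267,247). In the top view the stand is at (340,229) and the open dispenser at (244,197). The pumped dispenser and the green look-alikes are elsewhere.

Run:
```python
from h import *
m={}
for n in('scene','top'):
    z=np.load(n+'0.npz');p,d=z['p'],z['d'];P=cloud(n,d)
    boxes={'scene':{'stand':(150,120,245,215),'disp':(248,220,290,270)},'top':{'stand':(300,200,378,255),'disp':(225,175,265,218)}}[n]
    for k,(a,b,c,e) in boxes.items():
        Q=P[b:e,a:c].reshape(-1,3);C=p[b:e,a:c].reshape(-1,3).astype(int)
        Q0=Q;ok=~np.isnan(Q[:,0]);Q=Q[ok];C=C[ok]
        print(n,k,'zhist',np.histogram(Q[:,2],np.arange(-.02,.26,.02))[0])
        if k=='stand':
            w=(C[:,0]-C[:,2]>35)&(Q[:,2]>.108)&(Q[:,2]<.13)
            r=cv2.minAreaRect((Q[w,:2]*1000).astype(np.float32));print('plate',w.sum(),r,Q[w].mean(0).round(4))
            g=(C.sum(1)<120)&(Q[:,2]>.16);print('grip',g.sum(),Q[g].mean(0).round(4),Q[g].min(0).round(4),Q[g].max(0).round(4))
            t=(Q[:,2]>.128)&(Q[:,2]<.142)&(C.sum(1)>250);print('cross',t.sum(),cv2.minAreaRect((Q[t,:2]*1000).astype(np.float32)))
        else:
            w=(Q[:,2]>.1)&(Q[:,2]<.125);print('rim',w.sum(),cv2.minAreaRect((Q[w,:2]*1000).astype(np.float32)),Q[w,2].max())
            w=(Q[:,2]>.03)&(Q[:,2]<.08);print('pot',cv2.minEnclosingCircle((Q[w,:2]*1000).astype(np.float32)))
R,c,K,D=pose('wrist');print(K,cm('wrist')[0]['hand_eye'])
```

```text
scene stand zhist [2035 5202  127  120   92   82  355  666   50   66   14   12   49   54]
plate 663 ((485.55792236328125, -272.9865417480469), (76.5156478881836, 163.55564880371094), 10.14042854309082) [ 0.4955 -0.2662  0.1201]
grip 141 [ 0.4609 -0.2684  0.2422] [ 0.3349 -0.2829  0.1606] [ 0.4849 -0.2517  0.2747]
cross 138 ((469.7317810058594, -273.21820068359375), (29.793746948242188, 80.01629638671875), 10.13638687133789)
scene disp zhist [301 875 124 131 160 399 102   0   0   0   0   0   0   0]
rim 102 ((599.5914916992188, 12.115964889526367), (40.03768539428711, 37.36159896850586), 34.288108825683594) 0.1138307597391034
pot ((599.6874389648438, 10.571039199829102), 41.33319854736328)
top stand zhist [ 956 1949   18   17   15    2  369  803    7    4    1    0   52   16]
plate 890 ((484.303955078125, -270.4404602050781), (71.17131042480469, 159.48057556152344), 9.387606620788574) [ 0.4873 -0.2659  0.1205]
grip 101 [ 0.4654 -0.2682  0.2561] [ 0.4559 -0.2823  0.2256] [ 0.4744 -0.2579  0.276 ]
cross 161 ((469.56982421875, -271.0669250488281), (24.259668350219727, 78.97991180419922), 9.50336742401123)
top disp zhist [342 757  83  30  38 381  79   0   0   0   0   0   0   0]
rim 79 ((598.615478515625, 9.339302062988281), (37.189754486083984, 42.15637969970703), 8.701614379882812) 0.11609445760499337
pot ((597.2014770507812, 11.078736305236816), 39.991153717041016)
[[274.70928451   0.         252.86415271]
 [  0.         274.70928451 196.53827424]
 [  0.           0.           1.        ]] [[-1.61003914e-04 -9.57192636e-01 -2.89451605e-01  7.32342628e-02]
 [ 9.99999886e-01 -2.38211278e-05 -4.77463192e-04  3.28648974e-04]
 [ 4.50129187e-04 -2.89451649e-01  9.57192530e-01 -1.43525897e-01]
 [ 0.00000000e+00  0.00000000e+00  0.00000000e+00  1.00000000e+00]]
```

```bash
cat >> h.py <<'E'
from scipy.spatial.transform import Rotation as Ro
def Rt(phi,tilt=0):
    f=np.radians(phi);u=np.array([np.cos(f),np.sin(f),0]);d=np.array([0,0,-1.]);a=np.radians(tilt)
    X=np.cos(a)*u-np.sin(a)*d;Z=np.cos(a)*d+np.sin(a)*u
    return np.c_[X,np.cross(Z,X),Z]
def plan(p,R):
    s=sensors.get_state();R0=np.array(s['eef_rot'])
    print('t',s['time_s'],'p',np.round(s['eef_pos'],4),'inc',(R0.T@(np.array(p)-s['eef_pos'])/.25).round(4),(Ro.from_matrix(R0.T@R).as_rotvec()/np.pi).round(4))
E
python3 - <<'E'
from h import *
plan([.187,-.49,.38],Rt(99.7))
E
```

```text
t 0.1 p [ 0.1872 -0.4902  0.2305] inc [-0.0006 -0.0019 -0.5979] [-4.000e-04 -4.000e-04 -4.378e-01]
```

{"api": "move_arm", "payload": {
  "increments": [0,0,-0.6,0,0,-0.438,0,0,-0.6,0,0,-0.438,0,0,-0.6,0,0,-0.438,0,0,-0.6,0,0,-0.438,0,0,-0.6,0,0,-0.438],
  "fingers": 85
}}

```text
time_s: 0.6
eef_pos: [0.1874, -0.4908, 0.383]
eef_rot: [[0.435, 0.901, 0.001], [0.901, -0.435, -0.003], [-0.002, 0.002, -1.0]]
wrist_force: [0.5, 0.3, -1.3]
width: 0.085
grasp_force: 0.0
```

Run:
```python
from h import *
plan([.603,-.018,.38],Rt(99.7,16.8))
```

```text
t 0.6 p [ 0.1874 -0.4908  0.383 ] inc [2.4257 0.6748 0.0076] [ 0.0293  0.0913 -0.1956]
```

{"api": "move_arm", "payload": {
  "increments": [1,0.278,0,0.029,0.091,-0.196,1,0.278,0,0.029,0.091,-0.196,1,0.278,0,0.029,0.091,-0.196,1,0.278,0,0.029,0.091,-0.196,1,0.278,0,0.029,0.091,-0.196]
}}

```text
time_s: 1.1
eef_pos: [0.3545, -0.3024, 0.3805]
eef_rot: [[-0.16, 0.986, -0.049], [0.942, 0.167, 0.29], [0.294, 0.0, -0.956]]
wrist_force: [1.1, -0.6, -1.0]
width: 0.0852
grasp_force: 0.0
```

Run:
```python
from h import *
plan([.603,-.018,.27],Rt(99.7,16.8))
```

```text
t 1.1 p [ 0.3545 -0.3024  0.3805] inc [0.7825 1.1705 0.7037] [ 0.0002 -0.0017 -0.0003]
```

{"api": "move_arm", "payload": {
  "increments": [0.668,1,0.6,0,0,0,0.668,1,0.6,0,0,0,0.668,1,0.6,0,0,0,0.668,1,0.6,0,0,0,0.668,1,0.6,0,0,0]
}}

```text
time_s: 1.6
eef_pos: [0.5132, -0.1222, 0.3098]
eef_rot: [[-0.156, 0.987, -0.048], [0.944, 0.163, 0.287], [0.291, -0.0, -0.957]]
wrist_force: [1.0, -0.8, 0.1]
width: 0.0853
grasp_force: 0.0
```

Run:
```python
from h import *
plan([.603,-.018,.25],Rt(99.7,16.8))
```

```text
t 1.6 p [ 0.5132 -0.1222  0.3098] inc [0.2674 0.4224 0.3316] [ 0.0005 -0.0007 -0.0016]
```

{"api": "move_arm", "payload": {
  "increments": [0.267,0.422,0.332,0,0,0,0.267,0.422,0.332,0,0,0,0.267,0.422,0.332,0,0,0,0.267,0.422,0.332,0,0,0,0.267,0.422,0.332,0,0,0]
}}

```text
time_s: 2.1
eef_pos: [0.6019, -0.0191, 0.2494]
eef_rot: [[-0.157, 0.986, -0.05], [0.943, 0.165, 0.287], [0.292, -0.002, -0.957]]
wrist_force: [-0.3, -0.8, -0.0]
width: 0.0852
grasp_force: 0.0
```

Run:
```python
from h import *
st=sensors.get_state();p,d=snap('wrist','w1.png');np.savez('w1.npz',p=p,d=d)
P=cloud('wrist',d,st);R,c,K,D=pose('wrist',st);print('cam',c.round(4),st['eef_pos'],R[:,2])
Q=P.reshape(-1,3);r=np.hypot(Q[:,0]-.5985,Q[:,1]-.0105)
for a in range(0,44,3):
    w=(r>=a/1e3)&(r<(a+3)/1e3);print(a,w.sum(),np.nanpercentile(Q[w,2],[5,50,95]).round(4))
w=(Q[:,2]>.1)&(Q[:,2]<.12)&(r<.05);x,y=Q[w,0],Q[w,1];A=np.c_[2*x,2*y,np.ones(len(x))]
print('n',w.sum(),cv2.minEnclosingCircle((Q[w,:2]*1e3).astype(np.float32)),np.linalg.lstsq(A,x*x+y*y,rcond=None)[0])
```

```text
cam [0.597  0.009  0.4083] [ 0.6018658  -0.01907881  0.24941392] [-0.00261461  0.00231712 -0.9999939 ]
0 13 [0.0248 0.0263 0.0278]
3 42 [0.0248 0.0258 0.0274]
6 74 [0.0247 0.026  0.0276]
9 119 [0.0248 0.0262 0.1101]
12 285 [0.0253 0.109  0.1117]
15 291 [0.0257 0.1029 0.1116]
18 260 [0.0969 0.0986 0.1022]
21 316 [0.0956 0.0972 0.0989]
24 361 [0.0942 0.0958 0.0975]
27 398 [0.0929 0.0944 0.0961]
30 418 [0.0914 0.0929 0.0946]
33 437 [0.0882 0.0916 0.0933]
36 352 [0.0819 0.0874 0.0916]
39 1051 [0.0831 0.3471 0.3502]
42 5235 [0.3242 0.3338 0.3492]
n 422 ((596.8051147460938, 10.078702926635742), 19.764867782592773) [ 0.59691383  0.00986604 -0.3561574 ]
```

View pics/w1.png

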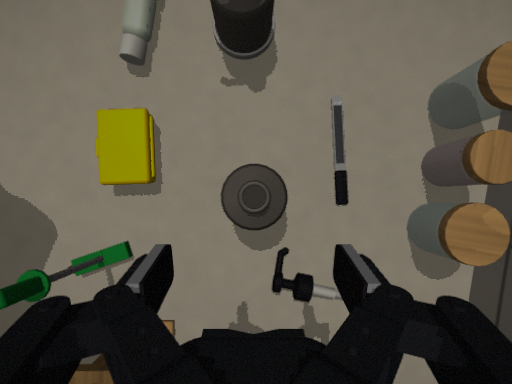

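The view shows the mouth at pixel (255,196), clear of the fingers. The inside bottom is at z≈0.026, so the depth is about 84 mm. Next I look at the gauge in the stand.

Run:
```python
from h import *
plan([.475,-.3,.33],Rt(99.7,16.8))
```

```text
t 2.15 p [ 0.6019 -0.0201  0.2508] inc [-0.8851 -0.684  -0.6003] [ 0.0004 -0.0006 -0.0015]
```

{"api": "move_arm", "payload": {
  "increments": [0.058,0,-0.19,0,0,0,-0.885,-0.684,-0.6,0,0,-0.0015,-0.885,-0.684,-0.6,0,0,-0.0015,-0.885,-0.684,-0.6,0,0,-0.0015,-0.885,-0.684,-0.6,0,0,-0.0015]
}}

```text
time_s: 2.65
eef_pos: [0.5178, -0.2038, 0.3214]
eef_rot: [[-0.16, 0.986, -0.044], [0.944, 0.166, 0.286], [0.289, 0.004, -0.957]]
wrist_force: [1.0, -0.6, -0.1]
width: 0.0851
grasp_force: 0.0
```

Run:
```python
from h import *
plan([.475,-.3,.33],Rt(99.7,16.8))
```

```text
t 2.65 p [ 0.5178 -0.2038  0.3214] inc [-0.3257 -0.2325 -0.1352] [ 0.0014 -0.     -0.0004]
```

{"api": "move_arm", "payload": {
  "increments": [-0.326,-0.232,-0.135,0,0,0,-0.326,-0.232,-0.135,0,0,0,-0.326,-0.232,-0.135,0,0,0,-0.326,-0.232,-0.135,0,0,0,-0.326,-0.232,-0.135,0,0,0]
}}

```text
time_s: 3.15
eef_pos: [0.4771, -0.2972, 0.3288]
eef_rot: [[-0.161, 0.986, -0.046], [0.943, 0.168, 0.287], [0.29, 0.003, -0.957]]
wrist_force: [-0.1, -0.0, -0.9]
width: 0.0851
grasp_force: 0.0
```

Run:
```python
from h import *
st=sensors.get_state();p,d=snap('wrist','w2.png');np.savez('w2.npz',p=p,d=d)
P=cloud('wrist',d,st);R,c,K,D=pose('wrist',st);print('cam',c.round(4),st['eef_pos'])
Q=P.reshape(-1,3);C=p.reshape(-1,3).astype(int);f32=np.float32
near=np.hypot(Q[:,0]-.475,Q[:,1]+.272)<.11
def rect(w,n): print(n,w.sum(),cv2.minAreaRect((Q[w,:2]*1e3).astype(f32)),Q[w,2].mean().round(4))
rect(near&(Q[:,2]>.11)&(Q[:,2]<.128)&(C[:,0]-C[:,2]>35),'plate')
rect(near&(Q[:,2]>.128)&(Q[:,2]<.142),'cross')
g=near&(Q[:,2]>.262)&(Q[:,2]<.30)&(np.hypot(Q[:,0]-.47,Q[:,1]+.272)<.03)
rect(g,'griptop');
```

```text
cam [ 0.4714 -0.269   0.4876] [ 0.47713413 -0.29720639  0.32876312]
plate 4334 ((482.6812744140625, -271.8778991699219), (69.70927429199219, 159.4986572265625), 9.650053977966309) 0.1209
cross 598 ((467.2872009277344, -268.28961181640625), (23.194000244140625, 88.15015411376953), 9.612238883972168) 0.1346
griptop 599 ((468.52130126953125, -273.637451171875), (15.028268814086914, 23.82508087158203), 9.641263961791992) 0.2729
```

View pics/w2.png

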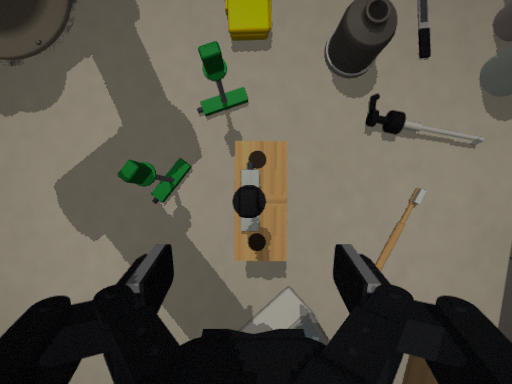

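The view shows the gauge grip at pixel (249,201) on the stand plate, with the green look-alikes off at (140,175) and (213,60). Next I set the tool vertical above the grip.

Run:
```python
from h import *
plan([.4685,-.2736,.31],Rt(99.65))
```

```text
t 3.2 p [ 0.4774 -0.2966  0.3287] inc [ 0.0711 -0.0199  0.0995] [ 0.0008 -0.0938  0.0005]
```

{"api": "move_arm", "payload": {
  "increments": [0.071,-0.02,0.1,0,-0.094,0,0.071,-0.02,0.1,0,-0.094,0,0.071,-0.02,0.1,0,-0.094,0,0.071,-0.02,0.1,0,-0.094,0,0.071,-0.02,0.1,0,-0.094,0]
}}

```text
time_s: 3.7
eef_pos: [0.4687, -0.2744, 0.3099]
eef_rot: [[-0.168, 0.986, 0.003], [0.986, 0.168, 0.001], [0.001, 0.003, -1.0]]
wrist_force: [-0.4, -0.4, 0.8]
width: 0.085
grasp_force: 0.0
```

Run:
```python
from h import *
plan([.4685,-.2736,.235],Rt(99.65))
```

```text
t 3.7 p [ 0.4687 -0.2744  0.3099] inc [ 0.0028 -0.0011  0.2996] [ 0.0009 -0.0003  0.0002]
```

{"api": "move_arm", "payload": {
  "increments": [0.003,-0.001,0.15,0.001,0,0,0.003,-0.001,0.3,0.001,0,0,0.003,-0.001,0.3,0.001,0,0,0.003,-0.001,0.3,0.001,0,0,0.003,-0.001,0.3,0.001,0,0]
}}

```text
time_s: 4.2
eef_pos: [0.4689, -0.2745, 0.237]
eef_rot: [[-0.167, 0.986, 0.002], [0.986, 0.167, -0.002], [-0.002, 0.002, -1.0]]
wrist_force: [0.3, -0.1, 0.4]
width: 0.0852
grasp_force: 0.0
```

{"api": "move_arm", "payload": {
  "increments": [0,0,0,0,0,0,0,0,0,0,0,0,0,0,0,0,0,0,0,0,0,0,0,0,0,0,0,0,0,0],
  "fingers": 0,
  "squeeze": 45
}}

```text
time_s: 4.7
eef_pos: [0.4682, -0.2736, 0.2344]
eef_rot: [[-0.168, 0.986, -0.001], [0.986, 0.168, -0.0], [-0.0, -0.001, -1.0]]
wrist_force: [-0.3, -0.1, 2.0]
width: 0.0153
grasp_force: 48.7
```

{"api": "move_arm", "payload": {
  "increments": [0,0,0,0,0,0,0,0,0,0,0,0,0,0,0,0,0,0,0,0,0,0,0,0,0,0,0,0,0,0]
}}

```text
time_s: 5.2
eef_pos: [0.4681, -0.2736, 0.2344]
eef_rot: [[-0.168, 0.986, -0.001], [0.986, 0.168, -0.0], [-0.0, -0.001, -1.0]]
wrist_force: [-0.2, -0.0, 2.2]
width: 0.0151
grasp_force: 48.6
```

{"api": "move_arm", "payload": {
  "increments": [0,0,-0.1,0,0,0,0,0,-0.3,0,0,0,0,0,-0.4,0,0,0,0,0,-0.4,0,0,0,0,0,-0.4,0,0,0]
}}

```text
time_s: 5.7
eef_pos: [0.4682, -0.2736, 0.3333]
eef_rot: [[-0.168, 0.986, -0.002], [0.986, 0.168, 0.0], [0.0, -0.002, -1.0]]
wrist_force: [0.2, 0.1, -2.5]
width: 0.0156
grasp_force: 48.4
```

Run:
```python
from h import *
plan([.597,.010,.29],Rt(99.65))
```

```text
t 5.7 p [ 0.4682 -0.2736  0.3333] inc [1.0318 0.6987 0.1725] [-0.0006 -0.0001  0.0001]
```

{"api": "move_arm", "payload": {
  "increments": [0.95,0.645,0,0,0,0,0.95,0.645,0,0,0,0,0.95,0.645,0,0,0,0,0.95,0.645,0,0,0,0,0.95,0.645,0,0,0,0]
}}

```text
time_s: 6.2
eef_pos: [0.572, -0.0441, 0.3312]
eef_rot: [[-0.168, 0.986, -0.006], [0.986, 0.168, 0.0], [0.001, -0.005, -1.0]]
wrist_force: [0.4, -0.4, -0.9]
width: 0.0153
grasp_force: 48.3
```

Run:
```python
from h import *
plan([.597,.010,.29],Rt(99.65))
```

```text
t 6.2 p [ 0.572  -0.0441  0.3312] inc [0.1964 0.1359 0.1644] [-0.0017 -0.0004  0.    ]
```

{"api": "move_arm", "payload": {
  "increments": [0.196,0.136,0,0,0,0,0.196,0.136,0.16,0,0,0,0.196,0.136,0.16,0,0,0,0.196,0.136,0.16,0,0,0,0.196,0.136,0.16,0,0,0]
}}

```text
time_s: 6.7
eef_pos: [0.5971, 0.0066, 0.2954]
eef_rot: [[-0.166, 0.986, 0.0], [0.986, 0.166, -0.001], [-0.001, -0.0, -1.0]]
wrist_force: [-1.0, -0.2, -1.1]
width: 0.0154
grasp_force: 48.2
```

Run:
```python
from h import *
plan([.597,.010,.29],Rt(99.65))
p,d=snap('wrist','w3.png')
s,_=snap('scene');cv2.imwrite('pics/s3.png',cv2.resize(s[150:290,200:330,::-1],None,fx=5,fy=4,interpolation=2)[:, :])
```

```text
t 6.7 p [0.5971 0.0066 0.2954] inc [0.0135 0.0019 0.0214] [-0.      0.0002 -0.0004]
```

View pics/w3.png

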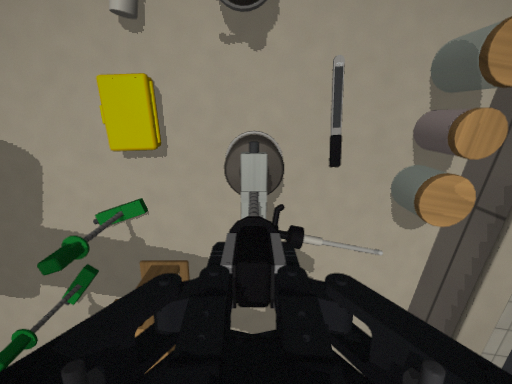

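The view shows the crosspiece at column 254 in line with the pot's centre (254,165), so I lower into the mouth.

{"api": "move_arm", "payload": {
  "increments": [0.005,0.001,0.02,0,0,0,0.005,0.001,0.02,0,0,0,0.005,0.001,0.08,0,0,0,0.005,0.001,0.14,0,0,0,0.005,0.001,0.2,0,0,0]
}}

```text
time_s: 7.3
eef_pos: [0.597, 0.0091, 0.2428]
eef_rot: [[-0.168, 0.986, -0.002], [0.986, 0.168, -0.0], [0.0, -0.002, -1.0]]
wrist_force: [0.6, -1.1, -1.1]
width: 0.0156
grasp_force: 48.3
```

Run:
```python
from h import *
plan([.597,.010,.228],Rt(99.65));print(sensors.get_state()['wrist_force'])
s,_=snap('scene');cv2.imwrite('pics/s4.png',cv2.resize(s[170:290,210:330,::-1],None,fx=5,fy=5,interpolation=2))
```

```text
t 7.3 p [0.597  0.0091 0.2428] inc [0.0037 0.0008 0.0591] [-0.0006 -0.      0.0001]
[ 0.57271521 -1.06281358 -1.10418858]
```

View pics/s4.png

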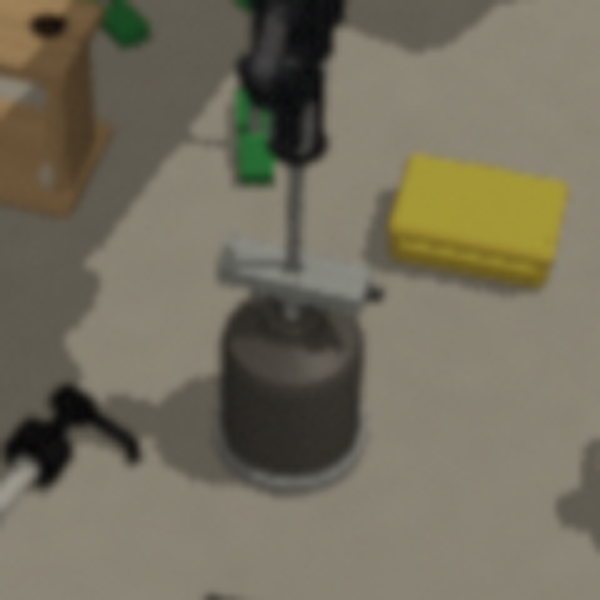

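The rod's tip is centred in the mouth, at crop (292,312). I lower slowly.

{"api": "move_arm", "payload": {
  "increments": [0.004,0.001,0.03,0,0,0,0.004,0.001,0.048,0,0,0,0.004,0.001,0.064,0,0,0,0.004,0.001,0.08,0,0,0,0.004,0.001,0.096,0,0,0]
}}

```text
time_s: 7.85
eef_pos: [0.5974, 0.0102, 0.2207]
eef_rot: [[-0.168, 0.986, 0.0], [0.986, 0.168, -0.0], [-0.0, 0.0, -1.0]]
wrist_force: [-1.4, 0.3, 2.2]
width: 0.0155
grasp_force: 48.9
```

{"api": "move_arm", "payload": {
  "increments": [0,0,0.02,0,0,0,0,0,0.04,0,0,0,0,0,0.06,0,0,0,0,0,0.08,0,0,0,0,0,0.1,0,0,0]
}}

```text
time_s: 8.35
eef_pos: [0.5974, 0.0102, 0.1947]
eef_rot: [[-0.168, 0.986, -0.001], [0.986, 0.168, -0.0], [-0.0, -0.001, -1.0]]
wrist_force: [0.5, 0.5, 2.8]
width: 0.0153
grasp_force: 48.8
```

{"api": "move_arm", "payload": {
  "increments": [0,0,0.012,0,0,0,0,0,0.024,0,0,0,0,0,0.036,0,0,0,0,0,0.04,0,0,0,0,0,0.04,0,0,0]
}}

```text
time_s: 8.85
eef_pos: [0.597, 0.0102, 0.1847]
eef_rot: [[-0.168, 0.986, -0.002], [0.986, 0.168, -0.0], [-0.0, -0.002, -1.0]]
wrist_force: [0.5, -0.2, 0.1]
width: 0.0155
grasp_force: 48.6
```

{"api": "move_arm", "payload": {
  "increments": [0,0,0.012,0,0,0,0,0,0.024,0,0,0,0,0,0.036,0,0,0,0,0,0.048,0,0,0,0,0,0.056,0,0,0]
}}

```text
time_s: 9.35
eef_pos: [0.5971, 0.0101, 0.1706]
eef_rot: [[-0.168, 0.986, -0.002], [0.986, 0.168, -0.0], [-0.0, -0.002, -1.0]]
wrist_force: [0.4, -0.3, 1.9]
width: 0.0154
grasp_force: 48.8
```

{"api": "move_arm", "payload": {
  "increments": [0,0,0.002,0,0,0,0,0,0.004,0,0,0,0,0,0.006,0,0,0,0,0,0.008,0,0,0,0,0,0.008,0,0,0]
}}

```text
time_s: 9.85
eef_pos: [0.5971, 0.0101, 0.1689]
eef_rot: [[-0.168, 0.986, -0.001], [0.986, 0.168, -0.0], [-0.0, -0.001, -1.0]]
wrist_force: [-0.6, -0.3, 1.7]
width: 0.0154
grasp_force: 48.8
```

Now 2 mm per call at 0.5 mm per row, checking force.

{"api": "move_arm", "payload": {
  "increments": [0,0,0.002,0,0,0,0,0,0.004,0,0,0,0,0,0.006,0,0,0,0,0,0.008,0,0,0,0,0,0.008,0,0,0]
}}

```text
time_s: 10.35
eef_pos: [0.5971, 0.0101, 0.1669]
eef_rot: [[-0.168, 0.986, -0.001], [0.986, 0.168, -0.0], [-0.0, -0.001, -1.0]]
wrist_force: [-1.0, 0.9, 1.6]
width: 0.0157
grasp_force: 48.9
```

{"api": "move_arm", "payload": {
  "increments": [0,0,0.002,0,0,0,0,0,0.004,0,0,0,0,0,0.005,0,0,0,0,0,0.006,0,0,0,0,0,0.006,0,0,0]
}}

```text
time_s: 10.85
eef_pos: [0.5971, 0.0101, 0.1654]
eef_rot: [[-0.168, 0.986, -0.001], [0.986, 0.168, -0.0], [-0.0, -0.001, -1.0]]
wrist_force: [-0.5, 0.2, 1.9]
width: 0.0157
grasp_force: 48.9
```

{"api": "move_arm", "payload": {
  "increments": [0,0,0.002,0,0,0,0,0,0.004,0,0,0,0,0,0.004,0,0,0,0,0,0.004,0,0,0]
}}

```text
time_s: 11.25
eef_pos: [0.5971, 0.0102, 0.1644]
eef_rot: [[-0.168, 0.986, -0.001], [0.986, 0.168, -0.0], [-0.0, -0.001, -1.0]]
wrist_force: [0.1, 0.2, 1.1]
width: 0.0155
grasp_force: 48.9
```

{"api": "move_arm", "payload": {
  "increments": [0,0,0.002,0,0,0,0,0,0.004,0,0,0,0,0,0.004,0,0,0,0,0,0.004,0,0,0]
}}

```text
time_s: 11.65
eef_pos: [0.5971, 0.0102, 0.1634]
eef_rot: [[-0.168, 0.986, -0.001], [0.986, 0.168, -0.0], [-0.0, -0.001, -1.0]]
wrist_force: [0.5, 0.1, 1.3]
width: 0.0153
grasp_force: 48.9
```

{"api": "move_arm", "payload": {
  "increments": [0,0,0.002,0,0,0,0,0,0.004,0,0,0,0,0,0.004,0,0,0,0,0,0.004,0,0,0]
}}

```text
time_s: 12.05
eef_pos: [0.5972, 0.0102, 0.1631]
eef_rot: [[-0.168, 0.986, -0.001], [0.986, 0.168, -0.0], [-0.0, -0.001, -1.0]]
wrist_force: [-1.3, 0.0, 6.0]
width: 0.0151
grasp_force: 49.3
```

{"api": "move_arm", "payload": {
  "increments": [0,0,0.002,0,0,0,0,0,0.002,0,0,0,0,0,0.002,0,0,0]
}}

```text
time_s: 12.35
eef_pos: [0.5973, 0.0101, 0.1631]
eef_rot: [[-0.168, 0.986, -0.0], [0.986, 0.168, -0.0], [-0.0, -0.0, -1.0]]
wrist_force: [-0.8, 0.1, 7.5]
width: 0.0155
grasp_force: 49.6
```

Run:
```python
from h import *
import time
s=sensors.get_state();print(s['eef_pos'],s['wrist_force'],s['ft_torque'])
p,_=snap('scene');cv2.imwrite('pics/s5.png',cv2.resize(p[170:290,210:330,::-1],None,fx=5,fy=5,interpolation=2))
```

```text
[0.59727966 0.01010632 0.16308994] [-0.79172735  0.08239873  7.5359825 ] [-0.05505381  0.40566348  0.03318725]
```

View pics/s5.png

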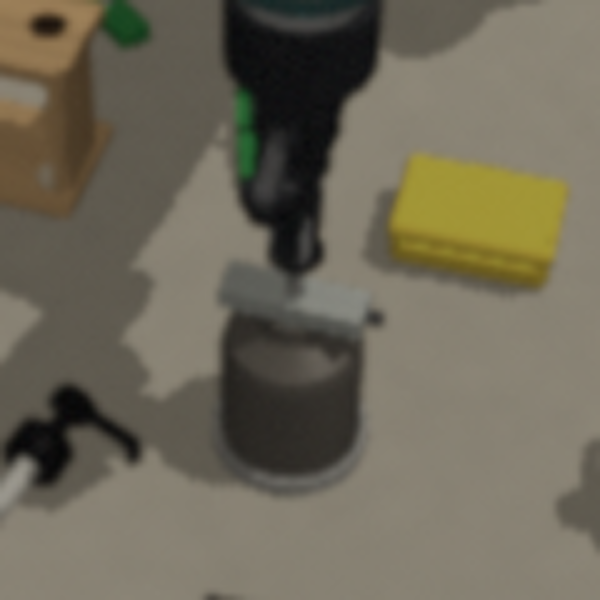

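It stands on the bottom: TCP is at 0.1631 with about 7 N. The view shows the crosspiece flat across the rim at (295,300). I draw it out.

{"api": "move_arm", "payload": {
  "increments": [0,0,-0.01,0,0,0,0,0,-0.04,0,0,0,0,0,-0.1,0,0,0,0,0,-0.18,0,0,0,0,0,-0.28,0,0,0]
}}

```text
time_s: 12.9
eef_pos: [0.5969, 0.0102, 0.2327]
eef_rot: [[-0.168, 0.986, -0.003], [0.986, 0.168, -0.0], [0.0, -0.003, -1.0]]
wrist_force: [0.1, -0.2, -1.6]
width: 0.0156
grasp_force: 48.2
```

{"api": "move_arm", "payload": {
  "increments": [0,0,-0.12,0,0,0,0,0,-0.24,0,0,0,0,0,-0.32,0,0,0,0,0,-0.34,0,0,0,0,0,-0.34,0,0,0]
}}

```text
time_s: 13.4
eef_pos: [0.5975, 0.0102, 0.3179]
eef_rot: [[-0.168, 0.986, 0.0], [0.986, 0.168, -0.0], [-0.0, 0.0, -1.0]]
wrist_force: [0.2, 0.1, -2.1]
width: 0.0154
grasp_force: 48.3
```

Run:
```python
from h import *
plan([.4678,-.2739,.31],Rt(99.65))
```

```text
t 13.4 p [0.5975 0.0102 0.3179] inc [-1.0332 -0.7022  0.0317] [0.0001 0.0001 0.0001]
```

{"api": "move_arm", "payload": {
  "increments": [-0.1,-0.068,0,0,0,0,-0.22,-0.15,0,0,0,0,-0.36,-0.245,0,0,0,0,-0.5,-0.34,0,0,0,0,-0.62,-0.421,0,0,0,0]
}}

```text
time_s: 13.9
eef_pos: [0.5182, -0.1618, 0.3152]
eef_rot: [[-0.167, 0.986, -0.004], [0.986, 0.167, 0.001], [0.001, -0.004, -1.0]]
wrist_force: [1.5, 0.4, -0.5]
width: 0.0153
grasp_force: 48.2
```

Run:
```python
from h import *
plan([.4678,-.2739,.31],Rt(99.65))
```

```text
t 13.9 p [ 0.5182 -0.1618  0.3152] inc [-0.4085 -0.2737  0.0215] [-0.0013 -0.0004 -0.    ]
```

{"api": "move_arm", "payload": {
  "increments": [-0.13,-0.087,0,0,0,0,-0.25,-0.167,0,0,0,0,-0.34,-0.228,0,0,0,0,-0.4,-0.268,0,0,0,0,-0.4,-0.268,0,0,0,0]
}}

```text
time_s: 14.4
eef_pos: [0.4691, -0.2717, 0.3153]
eef_rot: [[-0.165, 0.986, -0.004], [0.986, 0.165, 0.001], [0.002, -0.004, -1.0]]
wrist_force: [1.5, 0.3, -1.5]
width: 0.0156
grasp_force: 48.3
```

Run:
```python
from h import *
plan([.4678,-.2739,.29],Rt(99.65))
```

```text
t 14.4 p [ 0.4691 -0.2717  0.3153] inc [-0.0079 -0.006   0.1011] [-0.0012 -0.0006 -0.0009]
```

{"api": "move_arm", "payload": {
  "increments": [0,0,0,0,0,0,0,0,0,0,0,0,0,0,0.06,0,0,0,0,0,0.08,0,0,0,0,0,0.08,0,0,0]
}}

```text
time_s: 14.9
eef_pos: [0.4703, -0.2693, 0.2961]
eef_rot: [[-0.169, 0.986, -0.003], [0.986, 0.169, 0.001], [0.002, -0.003, -1.0]]
wrist_force: [0.8, -0.7, -0.5]
width: 0.0155
grasp_force: 48.2
```

Run:
```python
from h import *
plan([.4678,-.2739,.20],Rt(99.65))
p,d=snap('scene');cv2.imwrite('pics/s6.png',cv2.resize(p[110:220,150:260,::-1],None,fx=5,fy=5,interpolation=2))
```

```text
t 14.9 p [ 0.4703 -0.2693  0.2961] inc [-0.0172 -0.0119  0.3843] [-0.0009 -0.0005  0.0005]
```

View pics/s6.png

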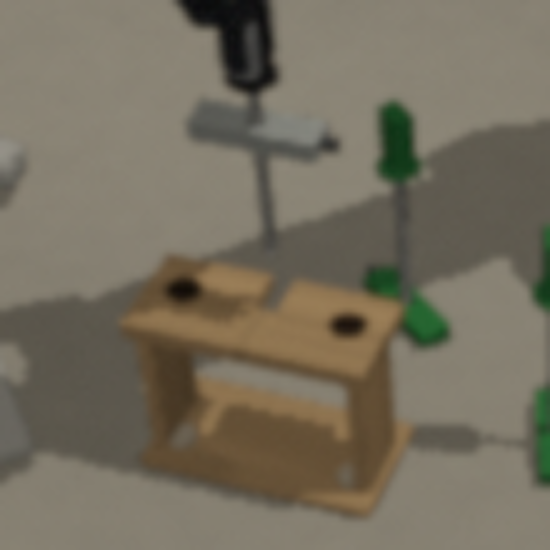

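The view shows the rod extended and hanging above the slot, with its tip at (270,243) and the slot at (280,285). I correct the position, then check it.

{"api": "move_arm", "payload": {
  "increments": [-0.017,-0.012,0,-0.001,0,0,-0.017,-0.012,0,-0.001,0,0,-0.017,-0.012,0,-0.001,0,0]
}}

```text
time_s: 15.25
eef_pos: [0.468, -0.2751, 0.2977]
eef_rot: [[-0.168, 0.986, 0.002], [0.986, 0.168, -0.0], [-0.001, 0.002, -1.0]]
wrist_force: [-0.7, 0.6, -2.1]
width: 0.0155
grasp_force: 48.2
```

Run:
```python
from h import *
plan([.4678,-.2739,.19],Rt(99.65))
```

```text
t 15.25 p [ 0.468  -0.2751  0.2977] inc [ 0.005  -0.0012  0.4308] [ 0.0008  0.0002 -0.    ]
```

Within 1.3 mm. I lower through the slot.

{"api": "move_arm", "payload": {
  "increments": [0.003,-0.001,0.03,0,0,0,0.003,-0.001,0.09,0,0,0,0.003,-0.001,0.15,0,0,0,0.003,-0.001,0.21,0,0,0,0.003,-0.001,0.25,0,0,0]
}}

```text
time_s: 15.75
eef_pos: [0.4673, -0.2737, 0.2321]
eef_rot: [[-0.168, 0.986, -0.001], [0.986, 0.168, 0.002], [0.002, -0.0, -1.0]]
wrist_force: [0.4, 0.2, -1.2]
width: 0.0153
grasp_force: 48.2
```

{"api": "move_arm", "payload": {
  "increments": [0,0,0.04,0,0,0,0,0,0.08,0,0,0,0,0,0.12,0,0,0,0,0,0.15,0,0,0,0,0,0.16,0,0,0]
}}

```text
time_s: 16.25
eef_pos: [0.4676, -0.2739, 0.1937]
eef_rot: [[-0.168, 0.986, 0.001], [0.986, 0.168, 0.001], [0.001, 0.001, -1.0]]
wrist_force: [0.1, 0.6, -1.0]
width: 0.0157
grasp_force: 48.2
```

Run:
```python
from h import *
plan([.4678,-.2739,.1741],Rt(99.65));print(sensors.get_state()['wrist_force'])
```

```text
t 16.25 p [ 0.4676 -0.2739  0.1937] inc [-0.0001  0.0006  0.0782] [ 0.0003 -0.0003  0.0001]
[ 0.09970809  0.60874054 -0.9756081 ]
```

{"api": "move_arm", "payload": {
  "increments": [0,0,0.01,0,0,0,0,0,0.025,0,0,0,0,0,0.04,0,0,0,0,0,0.048,0,0,0,0,0,0.048,0,0,0]
}}

```text
time_s: 16.75
eef_pos: [0.4678, -0.274, 0.1824]
eef_rot: [[-0.168, 0.986, 0.001], [0.986, 0.168, 0.001], [0.0, 0.001, -1.0]]
wrist_force: [-0.7, 0.3, -1.7]
width: 0.0152
grasp_force: 48.2
```

{"api": "move_arm", "payload": {
  "increments": [0,0,0,0,0,0,0,0,0,0,0,0,0,0,0,0,0,0]
}}

```text
time_s: 17.05
eef_pos: [0.468, -0.2741, 0.183]
eef_rot: [[-0.168, 0.986, 0.002], [0.986, 0.168, -0.0], [-0.0, 0.002, -1.0]]
wrist_force: [0.2, 0.2, -1.7]
width: 0.0158
grasp_force: 48.2
```

{"api": "move_arm", "payload": {
  "increments": [0,0,0.01,0,0,0,0,0,0.02,0,0,0,0,0,0.03,0,0,0,0,0,0.034,0,0,0,0,0,0.034,0,0,0]
}}

```text
time_s: 17.55
eef_pos: [0.4678, -0.274, 0.1739]
eef_rot: [[-0.168, 0.986, 0.001], [0.986, 0.168, 0.001], [0.0, 0.001, -1.0]]
wrist_force: [0.3, -0.7, -1.2]
width: 0.0152
grasp_force: 48.2
```

{"api": "move_arm", "payload": {
  "increments": [0,0,0,0,0,0,0,0,0,0,0,0,0,0,0,0,0,0]
}}

```text
time_s: 17.85
eef_pos: [0.468, -0.2741, 0.1744]
eef_rot: [[-0.168, 0.986, 0.002], [0.986, 0.168, 0.0], [-0.0, 0.002, -1.0]]
wrist_force: [0.0, 0.0, -1.0]
width: 0.0156
grasp_force: 48.2
```

{"api": "move_arm", "payload": {
  "increments": [0,0,0.002,0,0,0,0,0,0.0036,0,0,0,0,0,0.0036,0,0,0,0,0,0.0036,0,0,0]
}}

```text
time_s: 18.25
eef_pos: [0.4679, -0.2741, 0.1733]
eef_rot: [[-0.168, 0.986, 0.002], [0.986, 0.168, 0.0], [-0.0, 0.002, -1.0]]
wrist_force: [-0.1, 0.2, -1.1]
width: 0.0158
grasp_force: 48.4
```

{"api": "move_arm", "payload": {
  "increments": [0,0,0,0,0,0,0,0,0,0,0,0,0,0,0,0,0,0,0,0,0,0,0,0,0,0,0,0,0,0],
  "fingers": 50
}}

```text
time_s: 18.75
eef_pos: [0.468, -0.2741, 0.1734]
eef_rot: [[-0.168, 0.986, 0.002], [0.986, 0.168, 0.0], [-0.0, 0.002, -1.0]]
wrist_force: [-1.0, 0.3, 0.4]
width: 0.0499
grasp_force: 0.0
```

{"api": "move_arm", "payload": {
  "increments": [0,0,-0.05,0,0,0,0,0,-0.15,0,0,0,0,0,-0.3,0,0,0,0,0,-0.45,0,0,0,0,0,-0.6,0,0,0]
}}

```text
time_s: 19.25
eef_pos: [0.4674, -0.274, 0.3261]
eef_rot: [[-0.168, 0.986, 0.003], [0.986, 0.168, -0.0], [-0.001, 0.003, -1.0]]
wrist_force: [0.2, -0.4, 0.2]
width: 0.0499
grasp_force: 0.0
```

Run:
```python
from h import *
plan([.475,-.3,.33],Rt(99.7,16.8))
p,d=snap('scene');cv2.imwrite('pics/s7.png',cv2.resize(p[110:220,150:260,::-1],None,fx=5,fy=5,interpolation=2))
```

```text
t 19.25 p [ 0.4674 -0.274   0.3261] inc [-0.1078  0.0125 -0.0157] [ 0.0009  0.0936 -0.    ]
```

View pics/s7.png

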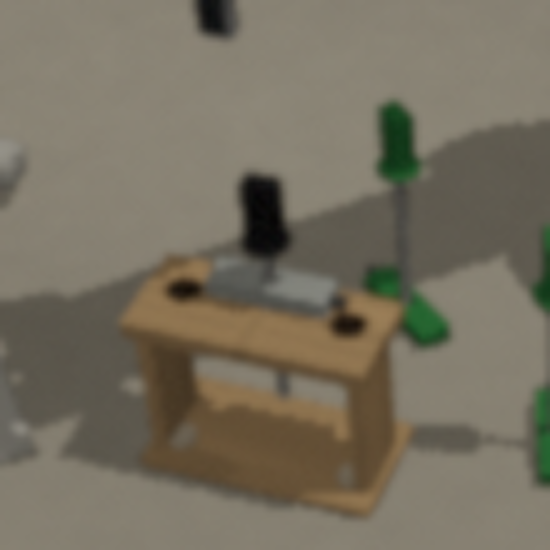

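The gauge hangs in the slot with its crosspiece flat on the plate at (270,285), the long rod below, and the gripper clear. I hand in the job.

```bash
python3 -c "
from h import *
print(ticket.close_job())"
```

```text
the job is handed in; nothing more can be done
None
```

The gauge was set to the open dispenser's inside depth, about 84 mm by the wrist camera, with the rod seated on the bottom at about 7 N. It hangs back in the stand's slot, and the job was handed in at about 19 s; I did not re-measure the rod setting after release.

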